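# Load a practice piece through the check flap

## Robot

A 7-joint arm with a two-finger parallel gripper is mounted at the origin on a cart in front of the work surface, level with it; the furniture and walls round the work are solid. World frame = base frame: x ahead of the robot, y to its left, z up, the work surface at z = 0. Lengths are in m, angles in rad, forces in N, time in s.
With the tool pointing down it reaches from about 0.425 to 1.025 m from the base axis. Payload 3.6 kg.
Tool frame: the origin (TCP) lies at the very end of the fingers, on their centre line; the grasp point (between the pads) lies 19 mm behind it; z points along the fingers, y is the line along which they close (so a half turn about z gives the same grasp; the last joint's range is limited). The gripper opens to 85 mm and grips with 20 to 120 N. Pads are 22 mm wide; open, the fingers measure 114 mm over their backs; the gripper's body (76 mm by 85 mm) begins 54 mm behind the grasp point. The pads swing forward as they close: fully open they stand 13 mm farther back than shut.
Start: joints at [-0.093, 0.591, 0.048, 1.609, -0.033, 0.943, -0.034], TCP at [0.725, 0, 0.231] pointing down, gripper open.
Joint ranges: [-2.69, 2.69], [-0.47, 2.24], [-1.27, 1.36], [0.19, 2.51], [-1.53, 4.68], [0.08, 2.07], [-3.09, 3.09]. Speed limits (rad/s): [2.57, 2.57, 3.14, 3.14, 3.14, 3.14, 3.14].

## Interface

Orientations are given as a rotation vector (axis times angle).
In Python, from workcell import * gives the robot as it stands.
- The arm moves only by the tool apply_moves, never from a script. Its argument "series" is a list of rows, each a list of 7 numbers: the shift along the world's x, y, z in m, then the turn, a rotation vector about the world's x, y, z in degrees, then the opening, from 0 (shut) to 1 (fully open). A call has 1 to 10 rows; each row shifts and turns the commanded pose from where the row before left it; what a row does not reach is not made up. A row lasts 1/8 s, in which the tool goes at most 62.5 mm and 10.7 degrees, less where a joint would pass 70% of its speed; a pose out of reach is approached as far as the arm can. A call with a gripper value outside its range is refused whole. The fingers move at their own pace and stop on an object; "force" is the grip in N (left out, the last holds). Time passes only in rows, so rows that do not move let the fingers close. It gives the time, the measured TCP pose, the force, the opening and the grip force at its end, in the units of the state.
- sense(): the state, without advancing time (a new reading comes with each control period).
- snapshot(name): name is "scene" or "side" or "wrist"; returns a dict with "frame" (400x640x3 uint8, red, green, blue), "K" (3x3 intrinsics, pixels), "rvec" (rotation vector, rad) and "tvec" (3), from world to camera coordinates, as OpenCV has them; the wrist camera has in their place "mount" (4x4, takes a point from camera to tool coordinates, whose origin is the TCP and whose axes are the flange's). Camera axes: x right, y down, z forward; pixel columns grow to the right and rows downward; lengths in m; the calibration is good to about 2 mm. A picture is of the moment at which its call begins: read the wrist's pose just before it. There is no depth.
- sign_off(): hands the job in; it is judged then, once.
The state is a dict: "t": time; "qpos": joint angles; "joint_vel": joint speeds; "joint_torque": joint torques, N m; "tcp_pos": TCP position; "ee_rot": TCP orientation; "wrist_force": force on the tool from outside, world axes, zero at the start; "ft_torque": the same for the moment, N m; "finger_gap": finger opening in m; "grip_force": force on a finger pad.
Only numpy, scipy, OpenCV 4.12 (cv2) and the standard library are available. Lean on these libraries where they do the work, as an engineer would, in place of code of your own. Each camera call takes 0.05 s, during which the arm holds its last target. There are 200 camera calls.

## Task

Put the square engraving piece flat in the lane of the loading lock and, with the wooden pusher, push it through the hinged flap until it bears on the rubber stop inside, which you must find by feel: press it home there with about 10 newtons for half a second, and never with more than 18. Then draw the pusher out so that the flap falls shut behind the piece, leave the pusher lying flat outside, and do not disturb the two oblong pieces.

Things in the scene. Friction and masses are not known exactly. Their poses are not given: they have to be found in the camera images.
- piece_center (a point): centre of the flat square workpiece (dark, 46 x 46 mm, 9 mm thick, about 50 g) lying on the bench; point at half thickness, axes along its edges, z up. The only square one of three engraving pieces; it can be gripped across any two opposite edges.
- oblong_a_center (a point): centre of a 34 x 52 x 8 mm round-ended oblong piece, to be left alone
- oblong_b_center (a point): centre of a 30 x 60 x 10 mm round-ended oblong piece, to be left alone
- pusher_grip (a point): grip point of the loose wooden pusher (120 g, lying flat), in its upright handle, 45 mm above its underside. Handle: 22 mm along x, 34 mm along y, top 60 mm above the underside. The bar below is 150 mm long along x, 40 mm wide, 14 mm high; its square nose, which pushes, is 135 mm ahead of this point along +x, its other end 15 mm behind.
- dock: the loading lock, fixed to the bench: aluminium base plate 5 mm thick, from 130 mm before to 140 mm behind the flap, 104 mm wide. Origin under the middle of the shut flap, on the bench; x = push direction, z up. The gate frame, at x -5 to 5 mm, is 50 mm high; its opening is 52 mm wide, 33 mm high. The flap closes once the piece's rear edge is over 25 mm past it and the pusher is out.
- load (a point): a good spot to set the piece down: mid-lane on the lane's floor (the plate's top), 85 mm before the flap; axes as the dock. The lane is open above, 52 mm wide between walls from the flap to 60 mm before it, then widens as a funnel to 84 mm at 125 mm before it; walls 15 mm high above the floor, 6 mm thick.
- chamber (a point): floor of the chamber behind the flap, 60 mm behind it on the mid-line; axes as the dock. The chamber is 52 mm wide, level with the lane, with clear plastic sides and a clear cover (top 49 mm above the bench): the only way in is through the flap.
- flap (a joint): angle of the steel flap, hinged on a level axis at the top of the gate: 0 = hanging shut, grows to 1.45 as its lower edge swings inward (dock +x). It cannot swing outward. Weight and a weak spring shut it; it loads what passes under it with about 1 to 3 N, and sliding piece and pusher along takes 1 to 4 N in all.
- stop: steel stop block at the chamber's far end; origin at the middle of its lower front edge, 118 mm behind the flap; axes as the dock. A set screw in it carries the rubber bumper, 24 mm wide. The bumper's face stands 12 to 36 mm before the block; this setting is not measured. It gives 1 mm per 2.5 N, 7 mm at most. Resting on it, the piece's centre is 59 to 83 mm behind the flap.
- pusher_nose (a point): middle of the pusher's nose face, 7 mm above its underside; axes as the grip point
There are look-alikes about, which are no part of the job. What is shaped like the part that bears pusher_grip but blue is not meant.

How it is judged:
By the outcome, as a careful person would: the job done as asked, in the order asked, and still so for the second after the job is handed in, with the robot touching nothing.
It also fails if it takes over 72 s, if anything falls off the work surface, if the arm or the gripper's body presses on something with over 40 N, if the wrist force passes 120 N, or if a joint passes its speed limit or range.

## Working session

There is one attempt and no reset: what is moved stays moved. The work goes in short steps, Python scripts to look and compute and a tool call to move; the robot and the scene stay as the last step left them, time stands still between calls to the robot, and variables do not carry over. Pictures are saved under pics/ and viewed, at most 10 in all, crops included, and the job is handed in when it is done.

Besides the shell and the picture viewer there is one more tool, called after "Call:" as a command line: name --pt "numbers of a row" for each row, then --argument value for the rest. apply_moves: Moves the arm, as the interface text tells. Its arguments: {"type":"object","properties":{"series":{"type":"array","items":{"type":"array","items":{"type":"number"}}},"force":{"type":"number"}},"required":["series"]}

```bash
mkdir -p pics; cat > h.py <<'E'
from workcell import *
import numpy as np, cv2
from scipy.spatial.transform import Rotation as R
def cam(name):
    s=sense(); d=snapshot(name)
    if name=="wrist":
        M=np.array(d["mount"]); T=np.eye(4); T[:3,:3]=R.from_rotvec(s["ee_rot"]).as_matrix(); T[:3,3]=s["tcp_pos"]
        W=T@M; d["C"]=W[:3,3]; d["Rwc"]=W[:3,:3]
    else:
        Rm=cv2.Rodrigues(np.array(d["rvec"],float))[0]; d["Rwc"]=Rm.T; d["C"]=-Rm.T@np.array(d["tvec"]).ravel()
    return d
def ray(d,u,v,z):
    r=d["Rwc"]@np.linalg.inv(np.array(d["K"]))@np.array([u,v,1.0]); return d["C"]+r*(z-d["C"][2])/r[2]
def proj(d,p):
    q=np.array(d["K"])@(d["Rwc"].T@(np.array(p)-d["C"])); return q[:2]/q[2]
def save(d,n,box=None,s=1):
    f=d["frame"]
    if box: f=f[box[1]:box[3],box[0]:box[2]]
    cv2.imwrite("pics/"+n,cv2.cvtColor(cv2.resize(f,None,fx=s,fy=s),cv2.COLOR_RGB2BGR))
E
python3 - <<'E'
from h import *
s=sense(); print({k:np.round(v,3).tolist() for k,v in s.items()})
import pickle
for n in("scene","wrist"):
    d=cam(n); save(d,n+"0.png"); pickle.dump(d,open(n+"0.pkl","wb")); print(n,d["C"],d["Rwc"].round(2).tolist())
E
```

```text
{'t': 0.0, 'qpos': [-0.094, 0.592, 0.048, 1.61, -0.033, 0.943, -0.034], 'joint_vel': [0.001, 0.002, 0.001, 0.003, -0.0, 0.001, 0.001], 'joint_torque': [0.0, -54.868, 1.547, -19.812, 0.009, 0.009, -0.0], 'tcp_pos': [0.724, 0.0, 0.23], 'ee_rot': [-2.22, -2.22, 0.003], 'wrist_force': [-0.864, -0.798, 0.689], 'ft_torque': [0.025, -0.011, 0.003], 'grip_force': 0.0, 'finger_gap': 0.085}
scene [0.06204479 0.84559514 0.65829179] [[-0.91, -0.19, 0.37], [-0.42, 0.45, -0.79], [-0.01, -0.87, -0.49]]
wrist [0.72437957 0.07412371 0.37249217] [[1.0, 0.0, -0.0], [-0.0, -0.96, -0.29], [-0.0, 0.29, -0.96]]
```

View pics/scene0.png

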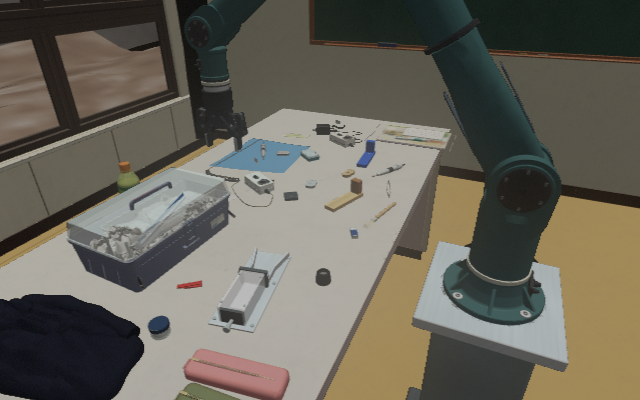

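View pics/wrist0.png

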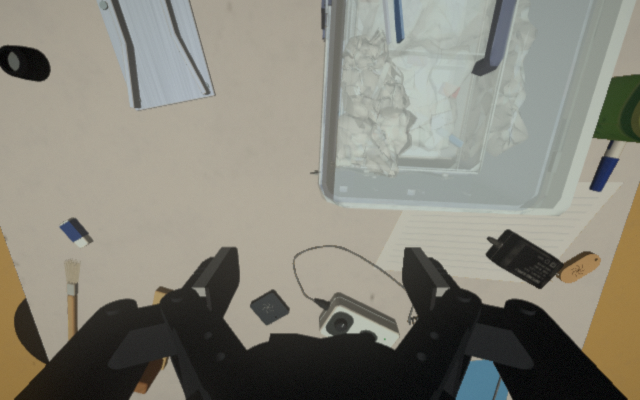

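Scene: dock near (250,290), wooden pusher (345,198), blue look-alike pusher (367,155), dark square (290,196), small pieces (311,184), (347,173). Wrist: lane mouth at top left (175,100), square at (270,307), pusher hidden by the left finger.

```bash
python3 - <<'E'
from h import *
import pickle
d=pickle.load(open("scene0.pkl","rb"))
for n,u,v,z in [("sq",290,196,.009),("light-blue",311,184,0),("tan",347,173,0),("handle top",357,181,.06),("bar nose",331,206,.007),("bar tail",362,194,.007),("gate",262,270,.04),("plate far L",262,251,.005),("plate far R",290,253,.005),("plate near L",212,322,.005),("plate near R",250,329,.005),("eraser",353,232,0),("dark",311,184,0)]:
    print(n,ray(d,u,v,z).round(3))
w=pickle.load(open("wrist0.pkl","rb"))
print("w sq",ray(w,270,307,.009).round(3)); 
for u,v in[(137,110),(215,95),(137,106),(210,94)]: print("w plate",ray(w,u,v,.005).round(4))
print("side",cam("side")["C"])
a=cv2.resize(d["frame"][140:240,260:400],None,fx=5,fy=5,interpolation=cv2.INTER_CUBIC); 
cv2.imwrite("pics/crop1.png",a[:,:,::-1])
d=cam("side");save(d,"side0.png");pickle.dump(d,open("side0.pkl","wb"))
E
```

```text
sq [ 0.639 -0.209  0.009]
light-blue [ 0.62  -0.332  0.   ]
tan [ 0.535 -0.468  0.   ]
handle top [ 0.441 -0.304  0.06 ]
bar nose [ 0.491 -0.204  0.007]
bar tail [ 0.426 -0.32   0.007]
gate [0.502 0.196 0.04 ]
plate far L [0.569 0.09  0.005]
plate far R [0.496 0.067 0.005]
plate near L [0.535 0.354 0.005]
plate near R [0.45  0.338 0.005]
eraser [ 0.379 -0.102  0.   ]
dark [ 0.62  -0.332  0.   ]
w sq [ 0.646 -0.214  0.009]
w plate [0.4939 0.0762 0.005 ]
w plate [0.5937 0.0939 0.005 ]
w plate [0.4948 0.081  0.005 ]
w plate [0.5877 0.095  0.005 ]
side [ 0.51892375 -1.26366495  0.62822352]
```

View pics/crop1.png

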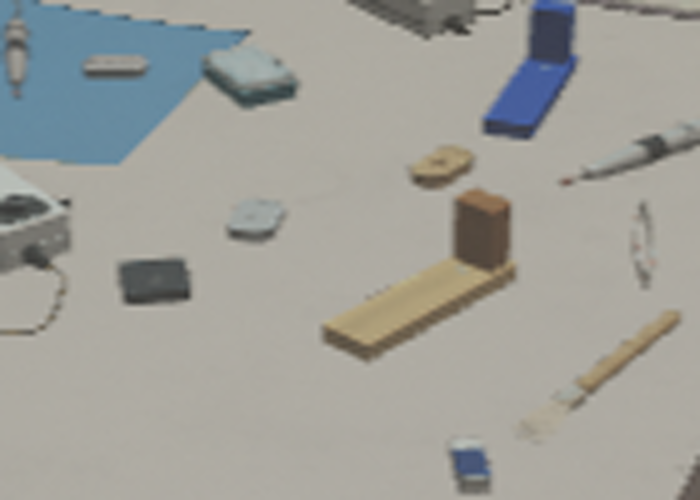

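View pics/side0.png

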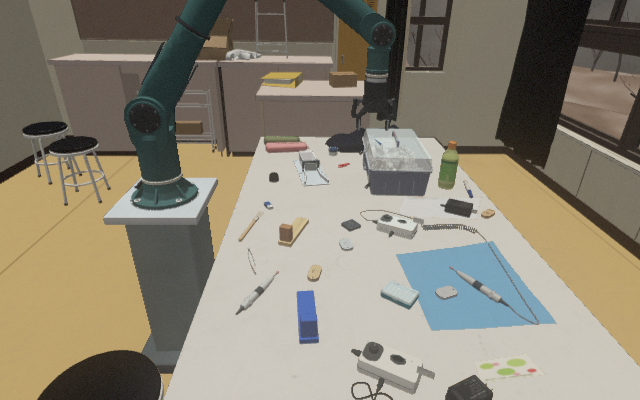

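Choice: dark square at scene (290,196), against the grey oblong (311,184), tan oblong (348,173), light-blue box (309,155). Wooden pusher at (345,198), not the blue one (367,155). I'll look at the dock from above first.

Call:
apply_moves --pt "-0.05 0.03 0 0 0 0 1" --pt "-0.05 0.03 0 0 0 0 1" --pt "-0.05 0.03 0 0 0 0 1" --pt "-0.04 0.03 0 0 0 0 1" --pt "0 0 0 0 0 0 1" --pt "0 0 0 0 0 0 1"

```text
t: 0.95
tcp_pos: [0.5356, 0.1198, 0.2316]
ee_rot: [2.221, 2.221, 0.001]
wrist_force: [0.6, -0.5, 0.7]
finger_gap: 0.0855
grip_force: 0.0
```

```bash
python3 - <<'E'
from h import *
import pickle
d=cam("wrist"); save(d,"wrist1.png"); pickle.dump(d,open("wrist1.pkl","wb")); s=sense();print(s["t"],s["tcp_pos"],s["wrist_force"])
E
```

```text
1.0 [0.53617257 0.11920778 0.2315582 ] [-0.15107007 -0.20248465  0.02049716]
```

View pics/wrist1.png

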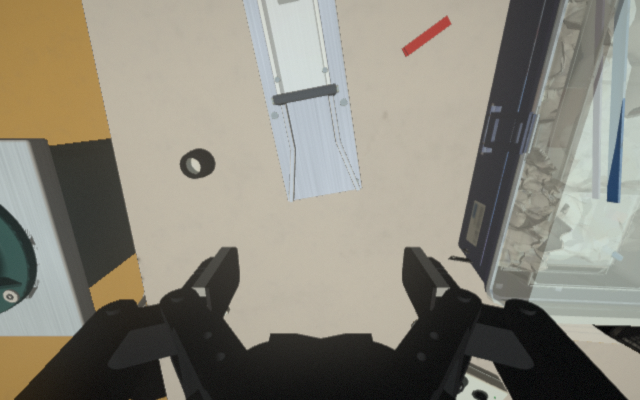

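Call:
apply_moves --pt "0.02 -0.05 0 0 0 0 1" --pt "0.02 -0.05 0 0 0 0 1" --pt "0.02 -0.05 0 0 0 0 1" --pt "0.01 -0.05 0 0 0 0 1" --pt "0 -0.05 0 0 0 0 1" --pt "0 -0.03 0 0 0 0 1" --pt "0 0 0 0 0 0 1" --pt "0 0 0 0 0 0 1"

```text
t: 2.0
tcp_pos: [0.6054, -0.1599, 0.231]
ee_rot: [-2.222, -2.22, -0.001]
wrist_force: [-0.3, 1.1, -0.4]
finger_gap: 0.085
grip_force: 0.0
```

```bash
python3 - <<'E'
from h import *
import pickle
d=cam("wrist"); save(d,"wrist2.png"); pickle.dump(d,open("wrist2.pkl","wb")); s=sense();print(s["t"],s["tcp_pos"],s["wrist_force"])
E
```

```text
2.05 [ 0.60544002 -0.15890667  0.23106318] [-0.30915142 -0.58927665 -0.32549797]
```

View pics/wrist2.png

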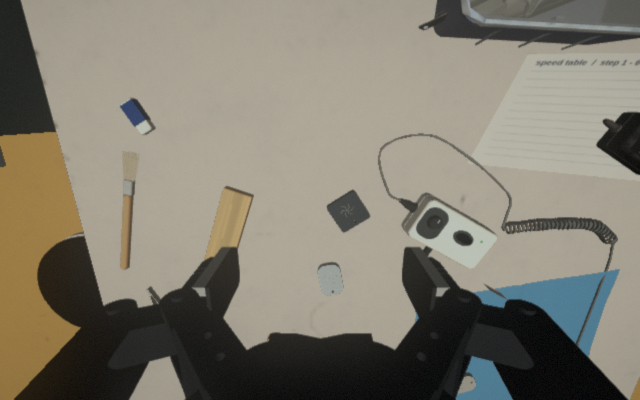

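Wrist1: plate mouth corners (290,201), (361,188), gate bar ends (275,98)–(337,88), push direction up the picture. Wrist2: square at (348,211), grey oblong (330,279), pusher nose edge (223,186)–(253,195), its handle hidden behind the left finger.

```bash
cat > m.py <<'E'
from h import *
import pickle
def sq(d,z,box,hi=75):
    x0,y0,x1,y1=box; g=d["frame"][y0:y1,x0:x1].max(2)
    m=(g<hi).astype(np.uint8); c=max(cv2.findContours(m,0,1)[0],key=cv2.contourArea)[:,0]
    P=np.array([ray(d,u+x0,v+y0,z)[:2] for u,v in c],np.float32)
    return cv2.minAreaRect(P*1000)
if __name__=="__main__":
    w=pickle.load(open("wrist2.pkl","rb"))
    print("square",sq(w,.009,(315,180,385,245)))
    s=pickle.load(open("scene0.pkl","rb"));print("sq scene",sq(s,.009,(275,185,305,205)))
    f=cv2.cvtColor(w["frame"],cv2.COLOR_RGB2HSV)[170:245,195:270]
    m=((f[...,1]>70)&(f[...,2]>100)).astype(np.uint8)
    c=max(cv2.findContours(m,0,1)[0],key=cv2.contourArea)[:,0]
    for p in cv2.approxPolyDP(c,3,True)[:,0]: print("pusher",p+[195,170],ray(w,p[0]+195,p[1]+170,.014).round(4))
    w=pickle.load(open("wrist1.pkl","rb"))
    for u,v in[(290,201),(361,188)]: print("mouth",ray(w,u,v,.005).round(4))
    for u,v in[(244,0),(335,0),(345,90)]: print("plate side",ray(w,u,v,.005).round(4))
    for u,v in[(275,104),(338,93),(274,96),(337,86)]: print("gate top",ray(w,u,v,.05).round(4))
E
python3 m.py
```

```text
square ((643.537841796875, -216.7840118408203), (42.96087646484375, 44.752994537353516), 33.43354415893555)
sq scene ((627.2245483398438, -193.24488830566406), (39.43798828125, 11.9212064743042), 36.49113082885742)
pusher [250 196] [ 0.5112 -0.1936  0.014 ]
pusher [223 189] [ 0.476  -0.1839  0.014 ]
pusher [208 244] [ 0.4464 -0.2645  0.014 ]
pusher [238 244] [ 0.4889 -0.2645  0.014 ]
mouth [0.494  0.0757 0.005 ]
mouth [0.5916 0.0943 0.005 ]
plate side [0.4496 0.3149 0.005 ]
plate side [0.5527 0.3149 0.005 ]
plate side [0.5665 0.2195 0.005 ]
gate top [0.4862 0.202  0.05  ]
gate top [0.5551 0.2133 0.05  ]
gate top [0.4855 0.2103 0.05  ]
gate top [0.5539 0.2204 0.05  ]
```

Call:
apply_moves --pt "0.01 -0.01 0 0 0 -9.4 0.75" --pt "0.01 -0.01 -0.02 0 0 -9.4 0.75" --pt "0.01 -0.015 -0.025 0 0 -9.4 0.75" --pt "0.008 -0.012 -0.025 0 0 -9.4 0.75" --pt "0 -0.01 -0.025 0 0 -9.5 0.75" --pt "0 0 -0.02 0 0 -9.5 0.75" --pt "0 0 -0.02 0 0 0 0.75" --pt "0 0 0 0 0 0 0.75"

```text
t: 3.05
tcp_pos: [0.6422, -0.2148, 0.0944]
ee_rot: [-3.004, -0.909, 0.004]
wrist_force: [0.2, 0.1, 0.2]
finger_gap: 0.0644
grip_force: 0.0
```

```bash
python3 - <<'E'
from h import *
d=cam("wrist"); s=sense();print(s["t"],s["tcp_pos"],s["wrist_force"],s["finger_gap"],R.from_rotvec(s["ee_rot"]).as_matrix().round(3).tolist())
print(proj(d,[0.6435,-.2168,.009]),proj(d,s["tcp_pos"]))
save(d,"wrist3.png")
E
```

```text
3.1 [ 0.64293429 -0.21570183  0.09566271] [ 0.09122486 -0.46277221  0.6583999 ] 0.06411784486194116 [[0.833, 0.553, -0.001], [0.553, -0.833, 0.001], [-0.0, -0.002, -1.0]]
[322.63666566 202.68862894] [321.2476192  250.63354548]
```

View pics/wrist3.png

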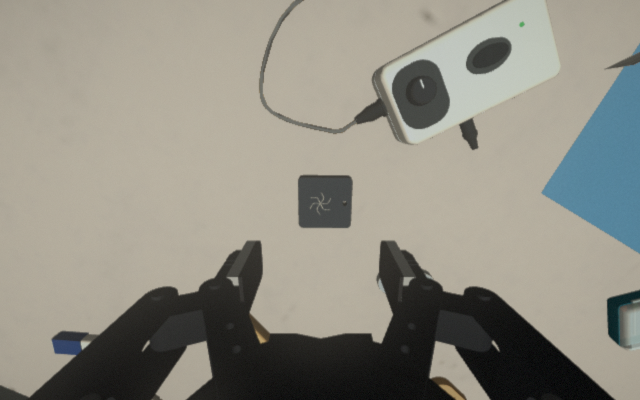

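The square sits at (325,201), axis-aligned with the tool. The edge of the grey oblong shows near the right finger (380–430,275), so I'm checking clearance.

```bash
python3 - <<'E'
from h import *
import pickle
w=pickle.load(open("wrist2.pkl","rb"))
for u,v in[(330,279),(318,268),(342,266),(320,294),(344,290)]: print(ray(w,u,v,.008).round(4))
d=cam("wrist");s=sense();M=R.from_rotvec(s["ee_rot"]).as_matrix()
for u,v in[(330,279),(318,268),(342,266),(320,294),(344,290)]: print("tool xy",(M.T@(ray(w,u,v,.008)-s["tcp_pos"]))[:2].round(4))
print("sq in tool",(M.T@(ray(d,325,201,.009)-s["tcp_pos"])).round(4))
for u,v in [(372,100),(412,140)]: print("strip tool",(M.T@(ray(d,u,v,.03)-s["tcp_pos"])).round(4))
E
```

```text
[ 0.6199 -0.3256  0.008 ]
[ 0.6019 -0.3068  0.008 ]
[ 0.6374 -0.3035  0.008 ]
[ 0.6048 -0.3519  0.008 ]
[ 0.6413 -0.3448  0.008 ]
tool xy [-0.08    0.0779]
tool xy [-0.0847  0.0524]
tool xy [-0.0533  0.0692]
tool xy [-0.1071  0.0915]
tool xy [-0.0728  0.1058]
sq in tool [0.0011 0.0037 0.0876]
strip tool [0.0823 0.0359 0.0666]
strip tool [0.0547 0.0667 0.0666]
```

Call:
apply_moves --pt "0.002 -0.003 -0.03 0 0 0 0.75" --pt "0 0 -0.03 0 0 0 0.75" --pt "0 0 -0.025 0 0 0 0.72" --pt "0 0 -0.004 0 0 0 0.7" --pt "0 0 0 0 0 0 0.7" --pt "0 0 0 0 0 0 0.7" --force 30

```text
t: 3.9
tcp_pos: [0.6461, -0.2205, 0.0089]
ee_rot: [3.008, 0.903, 0.004]
wrist_force: [0.1, -0.4, -0.5]
finger_gap: 0.0598
grip_force: 0.0
```

Call:
apply_moves --pt "0 0 -0.002 0 0 0 0.68" --pt "0 0 0 0 0 0 0.68"

```text
t: 4.15
tcp_pos: [0.6452, -0.22, 0.0057]
ee_rot: [3.009, 0.903, 0.001]
wrist_force: [-0.2, 0.7, 0.6]
finger_gap: 0.0581
grip_force: 0.0
```

Call:
apply_moves --pt "0 0 -0.002 0 0 0 0.68" --pt "0 0 0 0 0 0 0.68"

```text
t: 4.4
tcp_pos: [0.6448, -0.2199, 0.0031]
ee_rot: [-3.009, -0.903, 0.001]
wrist_force: [0.5, 0.2, -0.3]
finger_gap: 0.0579
grip_force: 0.0
```

Call:
apply_moves --pt "0 0 -0.002 0 0 0 0.68" --pt "0 0 0 0 0 0 0.68"

```text
t: 4.65
tcp_pos: [0.6448, -0.2199, 0.001]
ee_rot: [-3.009, -0.903, 0.001]
wrist_force: [-0.4, -0.1, 0.5]
finger_gap: 0.0577
grip_force: 0.0
```

Call:
apply_moves --pt "0 0 -0.002 0 0 0 0.62" --pt "0 0 0 0 0 0 0.62"

```text
t: 4.9
tcp_pos: [0.6449, -0.2199, -0.0009]
ee_rot: [-3.009, -0.903, 0.0]
wrist_force: [0.8, -0.6, 0.1]
finger_gap: 0.0528
grip_force: 0.0
```

Call:
apply_moves --pt "0 0 0 0 0 0 0.56" --pt "0 0 0 0 0 0 0.45" --pt "0 0 0 0 0 0 0.4" --pt "0 0 0 0 0 0 0.4"

```text
t: 5.4
tcp_pos: [0.6452, -0.2201, -0.0005]
ee_rot: [3.009, 0.903, 0.001]
wrist_force: [-0.0, -0.4, 3.0]
finger_gap: 0.0445
grip_force: 31.6
```

Call:
apply_moves --pt "0 0 0.03 0 0 0 0.4" --pt "0 0 0.04 0 0 0 0.4" --pt "0 0 0.03 0 0 -3 0.4" --pt "-0.015 0.05 0 0 0 -5 0.4" --pt "-0.015 0.05 0 0 0 -5 0.4" --pt "-0.02 0.055 0 0 0 -5 0.4" --pt "-0.02 0.055 0 0 0 -5.1 0.4" --pt "-0.02 0.055 0 0 0 0 0.4" --pt "-0.015 0.05 0 0 0 0 0.4" --pt "-0.005 0.033 0 0 0 0 0.4"

```text
t: 6.65
tcp_pos: [0.5331, 0.1311, 0.099]
ee_rot: [-3.127, -0.287, 0.003]
wrist_force: [0.4, -1.3, -0.5]
finger_gap: 0.0452
grip_force: 31.3
```

Call:
apply_moves --pt "0 0 -0.03 0 0 0 0.4" --pt "0 0 0 0 0 0 0.4" --pt "0 0 0 0 0 0 0.4"

```text
t: 7.02
tcp_pos: [0.5353, 0.127, 0.0697]
ee_rot: [3.129, 0.28, 0.0]
wrist_force: [0.1, 0.1, -0.7]
finger_gap: 0.0451
grip_force: 31.3
```

```bash
python3 - <<'E'
from h import *
d=cam("wrist"); s=sense();M=R.from_rotvec(s["ee_rot"]).as_matrix();print(s["t"],s["tcp_pos"],s["finger_gap"],M.round(3).tolist())
save(d,"wrist4.png"); import pickle; pickle.dump(d,open("wrist4.pkl","wb"))
a=np.radians(100.3);dx=np.array([np.cos(a),np.sin(a),0]);dy=np.array([-dx[1],dx[0],0]);O=np.array([.52,.212,0])
for x,y,z in[(-130,52,5),(-130,-52,5),(-125,42,20),(-125,-42,20),(-60,-26,20),(-60,26,20),(-5,30,50),(-5,-30,50)]: print(x,y,z,proj(d,O+dx*x/1e3+dy*y/1e3+[0,0,z/1e3]).round())
E
```

```text
7.075 [0.53560383 0.12697499 0.07000364] 0.04470245580759267 [[0.984, 0.177, 0.001], [0.177, -0.984, -0.0], [0.001, 0.001, -1.0]]
-130 52 5 [371. 269.]
-130 -52 5 [379. 144.]
-125 42 20 [369. 268.]
-125 -42 20 [375. 161.]
-60 -26 20 [282. 184.]
-60 26 20 [285. 250.]
-5 30 50 [197. 277.]
-5 -30 50 [183. 190.]
```

View pics/wrist4.png

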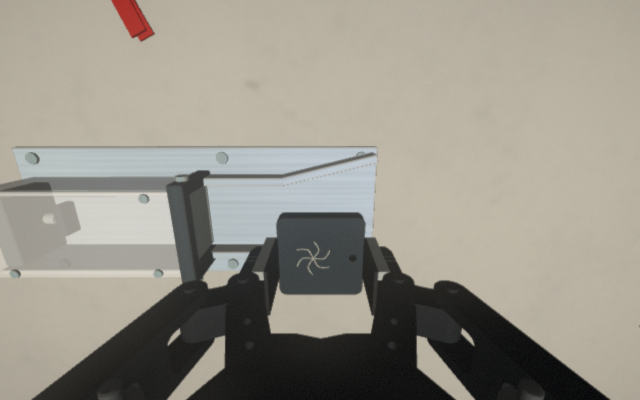

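The plate's mouth corner is seen at (377,147) against a predicted (379,144), so the dock pose is good to about 2 mm and the yaw fits. Lowering the piece.

Call:
apply_moves --pt "-0.001 0.001 -0.03 0 0 0 0.4" --pt "0 0 -0.025 0 0 0 0.4" --pt "0 0 -0.007 0 0 0 0.4" --pt "0 0 -0.002 0 0 0 0.4" --pt "0 0 0 0 0 0 0.4" --pt "0 0 0 0 0 0 0.4"

```text
t: 7.82
tcp_pos: [0.5346, 0.1291, 0.0061]
ee_rot: [-3.129, -0.282, -0.002]
wrist_force: [-0.3, -0.2, -0.7]
finger_gap: 0.0455
grip_force: 31.3
```

Call:
apply_moves --pt "0 0 -0.0015 0 0 0 0.4" --pt "0 0 0 0 0 0 0.4" --pt "0 0 0 0 0 0 0.58" --pt "0 0 0 0 0 0 0.65" --pt "0 0 0 0 0 0 0.65"

```text
t: 8.45
tcp_pos: [0.5339, 0.129, 0.0037]
ee_rot: [3.129, 0.282, -0.0]
wrist_force: [0.6, 0.6, 0.9]
finger_gap: 0.0554
grip_force: 0.0
```

Call:
apply_moves --pt "0 0 0.03 0 0 0 0.65" --pt "0 0 0.05 0 0 0 0.65" --pt "0 0 0.05 0 0 0 0.65" --pt "0.005 -0.055 0.02 0 0 -5 0.65" --pt "0 -0.06 0 0 0 -5 0.65" --pt "0 -0.06 0 0 0 -5 0.65" --pt "0 -0.06 0 0 0 -5 0.65" --pt "0 -0.04 0 0 0 -5 0.65" --pt "0 0 0 0 0 -3.3 0.65" --pt "0 0 0 0 0 0 0.65"

```text
t: 9.7
tcp_pos: [0.5386, -0.1464, 0.1536]
ee_rot: [3.103, -0.492, -0.001]
wrist_force: [0.8, 1.3, 0.2]
finger_gap: 0.0557
grip_force: 0.0
```

```bash
python3 - <<'E'
from h import *
import pickle
d=cam("wrist"); s=sense();M=R.from_rotvec(s["ee_rot"]).as_matrix();print(s["t"],s["tcp_pos"],s["finger_gap"],M.round(3).tolist())
save(d,"wrist5.png"); pickle.dump(d,open("wrist5.pkl","wb"))
E
```

```text
9.75 [ 0.53872696 -0.14562568  0.15350669] 0.05551679916408369 [[0.951, -0.308, -0.001], [-0.308, -0.951, 0.0], [-0.001, -0.0, -1.0]]
```

View pics/wrist5.png

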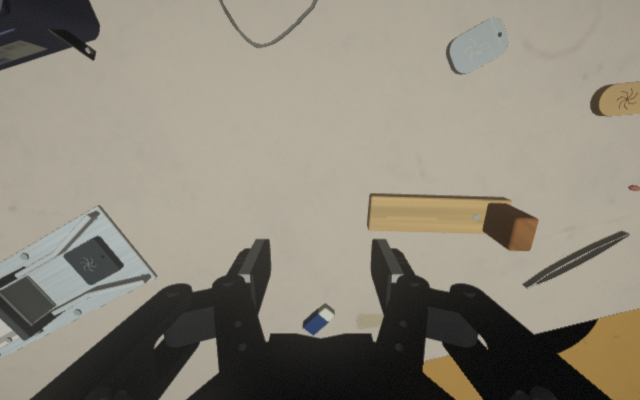

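The piece lies straight in the lane (93,261). The pusher's nose edge is (369,195)–(368,231) and its handle top is around (522,232).

```bash
python3 - <<'E'
from h import *
import pickle
d=pickle.load(open("wrist5.pkl","rb"))
f=cv2.cvtColor(d["frame"],cv2.COLOR_RGB2HSV)
m=((f[...,1]>75)&(f[...,2]>60)).astype(np.uint8); m[:185]=0;m[255:]=0;m[:,:360]=0;m[:,545:]=0
bar=((f[...,2]>150)&(m>0)).astype(np.uint8)
for nm,mm in(("all",m),("bar",bar)):
    c=max(cv2.findContours(mm,0,1)[0],key=cv2.contourArea)[:,0]
    for p in cv2.approxPolyDP(c,2.5,True)[:,0]: print(nm,p,ray(d,*p,.014)[:2].round(4),ray(d,*p,.06)[:2].round(4))
up=np.array([ray(d,u,np.where(bar[:,u])[0].min(),.014)[:2] for u in range(378,480,3)])
lo=np.array([ray(d,u,np.where(bar[:,u])[0].max()+1,.014)[:2] for u in range(378,480,3)])
for e in(up,lo): print(np.degrees(np.arctan(np.polyfit(e[:,1],e[:,0],1)[0])), e[0],e[-1])
E
```

```text
all [370 195] [ 0.5143 -0.1942] [ 0.5299 -0.1903]
all [368 227] [ 0.4798 -0.1826] [ 0.501  -0.1806]
all [371 230] [ 0.4754 -0.1848] [ 0.4973 -0.1825]
all [486 232] [ 0.4341 -0.304 ] [ 0.4627 -0.2822]
all [510 250] [ 0.4038 -0.3263] [ 0.4374 -0.3009]
all [528 250] [ 0.3975 -0.3455] [ 0.4322 -0.3169]
all [537 219] [ 0.4323 -0.3585] [ 0.4613 -0.3278]
all [511 207] [ 0.4549 -0.3335] [ 0.4801 -0.3069]
all [510 200] [ 0.4631 -0.3334] [ 0.487  -0.3068]
all [504 198] [ 0.4673 -0.3277] [ 0.4906 -0.302 ]
bar [369 229] [ 0.4772 -0.1831] [ 0.4988 -0.181 ]
bar [482 233] [ 0.4342 -0.2996] [ 0.4629 -0.2785]
bar [487 203] [ 0.4673 -0.3098] [ 0.4905 -0.287 ]
bar [510 204] [ 0.4586 -0.3329] [ 0.4833 -0.3063]
bar [510 201] [ 0.462  -0.3333] [ 0.4861 -0.3067]
bar [373 196] [ 0.5122 -0.1969] [ 0.5281 -0.1925]
19.79604624509452 [ 0.50954044 -0.20160011] [ 0.47392188 -0.30025159]
19.740841404651835 [ 0.47185585 -0.19179697] [ 0.43472029 -0.29424099]
```

Call:
apply_moves --pt "-0.022 -0.042 0 0 0 -1.9 0.65" --pt "-0.022 -0.042 0 0 0 0 0.65" --pt "-0.022 -0.042 0 0 0 0 0.65" --pt "-0.023 -0.0435 0 0 0 0 0.65" --pt "0 0 -0.03 0 0 0 0.65" --pt "0 0 0 0 0 0 0.65" --pt "0 0 0 0 0 0 0.65"

```text
t: 10.62
tcp_pos: [0.4508, -0.3144, 0.124]
ee_rot: [-3.094, 0.539, -0.0]
wrist_force: [0.1, 0.3, -0.1]
finger_gap: 0.0555
grip_force: 0.0
```

```bash
python3 - <<'E'
from h import *
d=cam("wrist"); s=sense();M=R.from_rotvec(s["ee_rot"]).as_matrix();print(s["t"],s["tcp_pos"],s["finger_gap"],M.round(3).tolist())
f=cv2.cvtColor(d["frame"],cv2.COLOR_RGB2HSV);m=((f[...,1]>75)&(f[...,2]>60)).astype(np.uint8)
c=[k for k in cv2.findContours(m,0,1)[0] if cv2.contourArea(k)>800]
for k in c:
    k=k[:,0]
    print("--")
    for p in cv2.approxPolyDP(k,3,True)[:,0][:14]: print(p,(M.T@(ray(d,*p,.06)-s["tcp_pos"]))[:2].round(4))
E
```

```text
10.675 [ 0.45109066 -0.31457221  0.12433727] 0.05564839138494884 [[0.941, -0.338, 0.001], [-0.338, -0.941, 0.0], [0.001, -0.0, -1.0]]
--
[425 338] [-0.1221  0.096 ]
[422 371] [-0.1609  0.0973]
[455 399] [-0.1966  0.1337]
[482 399] [-0.1966  0.1604]
[446 349] [-0.1347  0.1167]
[434 339] [-0.1232  0.1043]
--
[356 307] [-0.0886  0.0318]
[352 303] [-0.0844  0.0282]
[259 311] [-0.0928 -0.0534]
[257 315] [-0.097  -0.0555]
[259 320] [-0.1024 -0.054 ]
[354 312] [-0.0938  0.0303]
--
[639 263] [-0.0452  0.2652]
[548 288] [-0.0692  0.1954]
[545 311] [-0.0927  0.1983]
[531 332] [-0.1154  0.191 ]
[611 399] [-0.1965  0.2879]
[639 399] [-0.1965  0.3156]
--
[177 178] [ 0.0271 -0.1077]
[184 216] [-0.0035 -0.1067]
[307 216] [-0.0035 -0.0099]
[310 232] [-0.0172 -0.0077]
[334 230] [-0.0155  0.0115]
[337 178] [0.0271 0.0132]
[333 175] [0.0294 0.0102]
--
[487  40] [0.12   0.1103]
[476  30] [0.1259 0.1021]
[433  35] [0.123  0.0744]
[418  45] [0.1171 0.0652]
[414  63] [0.1063 0.0636]
[424  74] [0.0994 0.0711]
[473  68] [0.1032 0.1038]
[487  54] [0.1117 0.1118]
--
[639   0] [0.1426 0.2027]
[594   0] [0.1427 0.1742]
[551  20] [0.1316 0.1496]
[557  67] [0.1038 0.1604]
[639  35] [0.1229 0.2093]
```

Call:
apply_moves --pt "-0.001 0 -0.03 0 0 0 0.65" --pt "0 0 -0.03 0 0 0 0.65" --pt "0 0 -0.025 0 0 0 0.65" --pt "0 0 -0.012 0 0 0 0.6" --pt "0 0 0 0 0 0 0.5" --pt "0 0 0 0 0 0 0.3" --pt "0 0 0 0 0 0 0.15" --pt "0 0 0 0 0 0 0.1" --pt "0 0 0 0 0 0 0.1" --pt "0 0 0 0 0 0 0.1" --force 70

```text
t: 11.92
tcp_pos: [0.4498, -0.316, 0.0279]
ee_rot: [3.094, -0.543, 0.003]
wrist_force: [-0.2, 1.4, 7.4]
finger_gap: 0.021
grip_force: 69.2
```

Call:
apply_moves --pt "0 0 0.01 0 0 0 0.1" --pt "0 0 0.03 0 0 0 0.1" --pt "0 0 0.03 0 0 0 0.1" --pt "0.015 0.04 0 0 0 5 0.1" --pt "0.02 0.05 0 0 0 5 0.1" --pt "0.02 0.05 0 0 0 5 0.1" --pt "0.02 0.05 0 0 0 5 0.1" --pt "0.02 0.05 0 0 0 5 0.1" --pt "0.018 0.04 0 0 0 5.1 0.1" --pt "0 0 0 0 0 0 0.1"

```text
t: 13.18
tcp_pos: [0.5637, -0.0301, 0.0968]
ee_rot: [-3.126, -0.293, -0.002]
wrist_force: [-0.7, -0.6, -1.3]
finger_gap: 0.021
grip_force: 68.6
```

```bash
python3 - <<'E'
from h import *
d=cam("wrist"); s=sense();M=R.from_rotvec(s["ee_rot"]).as_matrix();print(s["t"],s["tcp_pos"],s["wrist_force"],s["finger_gap"],M.round(3).tolist())
save(d,"wrist6.png"); import pickle; pickle.dump(d,open("wrist6.pkl","wb"))
E
```

```text
13.225 [ 0.56244163 -0.03321751  0.0968908 ] [-0.34016037 -0.78329576 -1.24425142] 0.02064904613549002 [[0.983, 0.181, 0.0], [0.181, -0.983, 0.001], [0.0, -0.001, -1.0]]
```

View pics/wrist6.png

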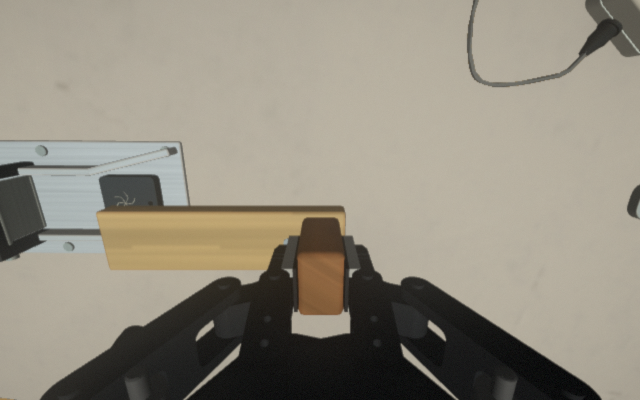

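The pusher is held level and parallel to the lane, nose at (97–109, 210–269), the piece behind it at (130,190). Computing the offsets.

```bash
python3 - <<'E'
from h import *
import pickle
d=pickle.load(open("wrist6.pkl","rb"))
a=np.radians(100.3);dx=np.array([np.cos(a),np.sin(a),0]);dy=np.array([-dx[1],dx[0],0]);O=np.array([.52,.212,0])
D=lambda p:((p-O)@dx*1e3,(p-O)@dy*1e3)
P=lambda n,u,v,z:print(n,np.round(D(ray(d,u,v,z)),1))
P("piece far-right corner",159,176,.014);P("piece far-left",100,177,.014)
P("plate corner",182,142,.005);P("plate bottom edge",60,252,.005)
P("wall top inner",88,176,.02);P("wall end",176,150,.02)
P("nose upper",97,211,.083);P("nose lower",109,269,.069);P("tail top",345,206,.083)
print("tcp",D(np.array([0.5624,-0.0332,0])))
E
```

```text
piece far-right corner [-113.6  -23.2]
piece far-left [-64.8 -22.1]
plate corner [-132.   -50.1]
plate bottom edge [-4.3 51.9]
wall top inner [-60.2 -24.2]
wall end [-133.8  -45.4]
nose upper [-114.1  -17.3]
nose lower [-100.9   30.3]
tail top [-261.1  -21.5]
tcp (np.float64(-248.82982522223764), np.float64(2.125577538146732))
```

Call:
apply_moves --pt "0.0026 -0.0056 0 0 0 -1.2 0.1" --pt "0 0 -0.025 0 0 0 0.1" --pt "0 0 -0.025 0 0 0 0.1" --pt "0 0 -0.009 0 0 0 0.1" --pt "0 0 0 0 0 0 0.1" --pt "0 0 0 0 0 0 0.1"

```text
t: 13.98
tcp_pos: [0.5651, -0.0419, 0.0386]
ee_rot: [3.132, 0.245, 0.002]
wrist_force: [0.1, 0.6, -0.7]
finger_gap: 0.0208
grip_force: 68.6
```

```bash
python3 - <<'E'
from h import *
d=cam("wrist"); s=sense();M=R.from_rotvec(s["ee_rot"]).as_matrix();print(s["t"],s["tcp_pos"],s["wrist_force"],s["finger_gap"],M.round(3).tolist())
save(d,"wrist7.png"); import pickle; pickle.dump(d,open("wrist7.pkl","wb"))
E
```

```text
14.025 [ 0.56522016 -0.04157662  0.03865829] [ 0.06628939 -0.58308791 -1.15996853] 0.02087831048436907 [[0.988, 0.156, 0.002], [0.156, -0.988, -0.0], [0.001, 0.001, -1.0]]
```

View pics/wrist7.png

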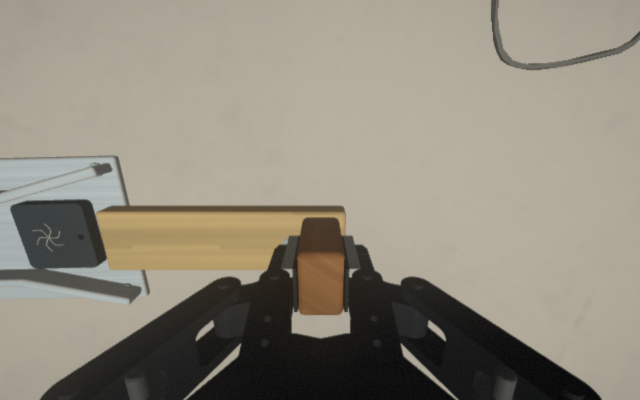

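```bash
python3 - <<'E'
from h import *
import pickle
d=pickle.load(open("wrist7.pkl","rb"))
a=np.radians(100.3);dx=np.array([np.cos(a),np.sin(a),0]);dy=np.array([-dx[1],dx[0],0]);O=np.array([.52,.212,0])
D=lambda p:((p-O)@dx*1e3,(p-O)@dy*1e3)
P=lambda n,u,v,z:print(n,np.round(D(ray(d,u,v,z)),1))
P("plate c1",117,156,.005);P("plate c2",148,292,.005);P("plate edge l",2,158,.005)
P("piece rear far",94,200,.014);P("piece front near",34,267,.014);P("piece front far",12,204,.014);P("piece rear near",103,265,.014)
P("nose upper",100,206,.0248);P("nose upper e",97,211,.0248);P("nose lower",110,269,.0108);P("tail top",345,206,.0248);P("wall end far",108,166,.02);P("wall end near",138,298,.02)
print("tcp",D(np.array([0.5652,-0.0416,0])))
E
```

```text
plate c1 [-132.   -50.3]
plate c2 [-131.2   49.3]
plate edge l [-59.4 -50.8]
piece rear far [-117.7  -24.5]
piece front near [-65.1  21.6]
piece front far [-65.7 -23.1]
piece rear near [-111.9   21.2]
nose upper [-129.5  -23.9]
nose upper e [-126.9  -20.8]
nose lower [-113.1   26.2]
tail top [-273.6  -20.4]
wall end far [-136.3  -46.6]
wall end near [-134.5   43.4]
tcp (np.float64(-257.5951057432052), np.float64(0.8726380389101202))
```

Call:
apply_moves --pt "0 0 -0.0035 0 0 0 0.1" --pt "0 0 0 0 0 0 0.1" --pt "-0.0009 0.0049 0 0 0 0 0.1" --pt "-0.0009 0.0049 0 0 0 0 0.1" --pt "-0.0009 0.0049 0 0 0 0 0.1" --pt "-0.0009 0.0049 0 0 0 0 0.1" --pt "-0.0014 0.0079 0 0 0 0 0.1" --pt "-0.0014 0.0079 0 0 0 0 0.1" --pt "-0.0014 0.0079 0 0 0 0 0.1" --pt "-0.0014 0.0079 0 0 0 0 0.1"

```text
t: 15.28
tcp_pos: [0.5553, 0.0108, 0.0343]
ee_rot: [-3.132, -0.247, 0.0]
wrist_force: [0.5, 0.1, -1.1]
finger_gap: 0.0209
grip_force: 68.7
```

```bash
cat > w.py <<'E'
from h import *
import sys
d=cam("wrist"); s=sense()
a=np.radians(100.3);dx=np.array([np.cos(a),np.sin(a),0]);dy=np.array([-dx[1],dx[0],0]);O=np.array([.52,.212,0])
p=s["tcp_pos"]-O; print(s["t"],"nose x",p@dx*1e3+135,"y",p@dy*1e3,"z",p[2],"F",np.dot(s["wrist_force"],dx).round(2),np.dot(s["wrist_force"],dy).round(2),s["wrist_force"][2],"gap",s["finger_gap"])
if len(sys.argv)>1: save(d,sys.argv[1])
E
python3 w.py wrist8.png
```

```text
15.325 nose x -67.6351676671826 y 1.3372107372382898 z 0.03413748489394477 F 0.63 -0.17 -1.0815964689102318 gap 0.021207891727537013
```

View pics/wrist8.png

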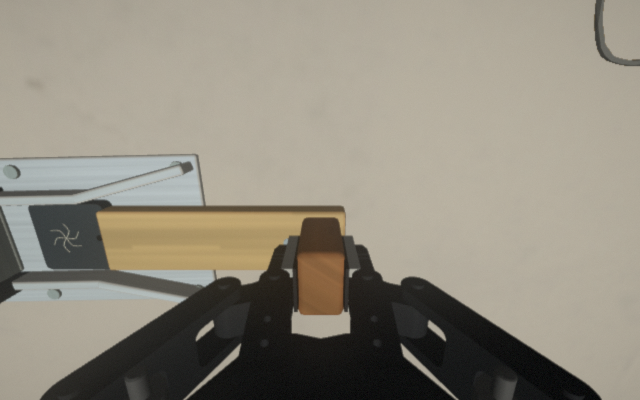

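The piece goes straight down the lane, ahead of the nose at (68,237). That view was my 12th picture and the limit was 10, so I've gone over it. I won't view any more and will work from numbers.

Call:
apply_moves --pt "-0.0013 0.0069 0 0 0 0 0.1" --pt "-0.0013 0.0069 0 0 0 0 0.1" --pt "-0.0013 0.0069 0 0 0 0 0.1" --pt "-0.0013 0.0069 0 0 0 0 0.1" --pt "-0.0013 0.0069 0 0 0 0 0.1" --pt "-0.0013 0.0069 0 0 0 0 0.1"

```text
t: 16.08
tcp_pos: [0.5478, 0.0515, 0.0344]
ee_rot: [3.131, 0.246, 0.001]
wrist_force: [1.0, -1.4, -0.3]
finger_gap: 0.0207
grip_force: 68.7
```

```bash
python3 w.py
```

```text
16.125 nose x -26.405846556306244 y 1.3728176359476505 z 0.03425290826854467 F -1.28 -0.03 -2.0142822567297505 gap 0.020969953229583494
```

Call:
apply_moves --pt "-0.0013 0.0069 0 0 0 0 0.1" --pt "-0.0013 0.0069 0 0 0 0 0.1" --pt "-0.0013 0.0069 0 0 0 0 0.1" --pt "-0.0013 0.0069 0 0 0 0 0.1"

```text
t: 16.62
tcp_pos: [0.542, 0.0799, 0.0342]
ee_rot: [-3.131, -0.247, 0.001]
wrist_force: [-0.0, -1.3, -2.3]
finger_gap: 0.0211
grip_force: 68.7
```

```bash
python3 w.py
```

```text
16.675 nose x 2.5353478280366346 y 1.970811970113659 z 0.03410580081554368 F 0.2 -0.61 -2.4943635850627275 gap 0.021153832541187023
```

Call:
apply_moves --pt "-0.0008 0.0059 0 0 0 0 0.1" --pt "-0.0009 0.0059 0 0 0 0 0.1" --pt "-0.0009 0.0059 0 0 0 0 0.1" --pt "-0.0005 0.0039 0 0 0 0 0.1" --pt "0 0 0 0 0 0 0.1"

```text
t: 17.3
tcp_pos: [0.5392, 0.1014, 0.0342]
ee_rot: [-3.131, -0.248, 0.0]
wrist_force: [0.0, -0.9, -2.6]
finger_gap: 0.0213
grip_force: 68.6
```

```bash
python3 w.py
```

```text
17.35 nose x 22.636684271308525 y 0.9996725306281526 z 0.034149688572593026 F -0.37 0.28 -3.310030702209667 gap 0.02125490991121121
```

Call:
apply_moves --pt "-0.0005 0.003 0 0 0 0 0.1" --pt "0 0 0 0 0 0 0.1"

```text
t: 17.6
tcp_pos: [0.5388, 0.1037, 0.0343]
ee_rot: [3.132, 0.246, -0.0]
wrist_force: [0.7, -1.3, -1.3]
finger_gap: 0.0214
grip_force: 68.7
```

Call:
apply_moves --pt "-0.0005 0.003 0 0 0 0 0.1" --pt "0 0 0 0 0 0 0.1"

```text
t: 17.85
tcp_pos: [0.5381, 0.1074, 0.0342]
ee_rot: [-3.131, -0.247, 0.001]
wrist_force: [0.4, -1.7, -2.6]
finger_gap: 0.0209
grip_force: 68.6
```

Call:
apply_moves --pt "-0.0004 0.002 0 0 0 0 0.1" --pt "0 0 0 0 0 0 0.1" --pt "-0.0003 0.002 0 0 0 0 0.1" --pt "0 0 0 0 0 0 0.1"

```text
t: 18.35
tcp_pos: [0.5375, 0.111, 0.0343]
ee_rot: [-3.132, -0.247, 0.0]
wrist_force: [0.8, -0.5, -2.1]
finger_gap: 0.021
grip_force: 68.7
```

Call:
apply_moves --pt "-0.0004 0.002 0 0 0 0 0.1" --pt "0 0 0 0 0 0 0.1"

```text
t: 18.6
tcp_pos: [0.5371, 0.113, 0.0343]
ee_rot: [-3.132, -0.247, 0.0]
wrist_force: [-0.9, -0.2, -3.0]
finger_gap: 0.0217
grip_force: 68.7
```

Call:
apply_moves --pt "-0.0003 0.002 0 0 0 0 0.1" --pt "0 0 0 0 0 0 0.1"

```text
t: 18.85
tcp_pos: [0.5368, 0.115, 0.0342]
ee_rot: [-3.132, -0.247, 0.0]
wrist_force: [-0.4, -0.3, -1.9]
finger_gap: 0.0211
grip_force: 68.7
```

Call:
apply_moves --pt "-0.0004 0.0015 0 0 0 0 0.1" --pt "0 0 0 0 0 0 0.1"

```text
t: 19.1
tcp_pos: [0.5365, 0.1165, 0.0343]
ee_rot: [-3.132, -0.247, -0.0]
wrist_force: [0.8, -0.3, -1.7]
finger_gap: 0.0208
grip_force: 68.7
```

Call:
apply_moves --pt "-0.0004 0.002 0 0 0 0 0.1" --pt "0 0 0 0 0 0 0.1"

```text
t: 19.35
tcp_pos: [0.5361, 0.1186, 0.0343]
ee_rot: [-3.132, -0.247, 0.0]
wrist_force: [0.2, 0.2, -2.1]
finger_gap: 0.0206
grip_force: 68.7
```

Call:
apply_moves --pt "-0.0003 0.002 0 0 0 0 0.1" --pt "0 0 0 0 0 0 0.1"

```text
t: 19.6
tcp_pos: [0.5358, 0.1206, 0.0343]
ee_rot: [-3.132, -0.247, 0.0]
wrist_force: [-0.5, 0.0, -2.1]
finger_gap: 0.0211
grip_force: 68.7
```

Call:
apply_moves --pt "-0.0004 0.002 0 0 0 0 0.1" --pt "0 0 0 0 0 0 0.1"

```text
t: 19.85
tcp_pos: [0.5354, 0.1225, 0.0343]
ee_rot: [-3.132, -0.247, 0.0]
wrist_force: [0.5, -0.6, -2.6]
finger_gap: 0.0213
grip_force: 68.7
```

Call:
apply_moves --pt "-0.0003 0.002 0 0 0 0 0.1" --pt "0 0 0 0 0 0 0.1"

```text
t: 20.1
tcp_pos: [0.5351, 0.1245, 0.0343]
ee_rot: [-3.132, -0.247, 0.0]
wrist_force: [0.4, -0.1, -2.0]
finger_gap: 0.0213
grip_force: 68.7
```

Call:
apply_moves --pt "-0.0004 0.002 0 0 0 0 0.1" --pt "0 0 0 0 0 0 0.1"

```text
t: 20.35
tcp_pos: [0.5346, 0.1266, 0.0343]
ee_rot: [-3.132, -0.247, 0.0]
wrist_force: [-0.2, 0.6, -2.4]
finger_gap: 0.0205
grip_force: 68.7
```

Call:
apply_moves --pt "-0.0003 0.002 0 0 0 0 0.1" --pt "0 0 0 0 0 0 0.1"

```text
t: 20.6
tcp_pos: [0.5343, 0.1285, 0.0343]
ee_rot: [-3.132, -0.247, 0.0]
wrist_force: [0.4, 0.5, -2.7]
finger_gap: 0.021
grip_force: 68.7
```

```bash
python3 w.py
```

```text
20.65 nose x 50.32942663440754 y 0.8341991564610064 z 0.034269117613818234 F -0.07 -0.02 -2.3479524497752404 gap 0.021213331186360422
```

Call:
apply_moves --pt "-0.0004 0.002 0 0 0 0 0.1" --pt "0 0 0 0 0 0 0.1"

```text
t: 20.9
tcp_pos: [0.534, 0.1305, 0.0343]
ee_rot: [-3.132, -0.247, 0.0]
wrist_force: [0.2, 0.2, -2.6]
finger_gap: 0.021
grip_force: 68.7
```

Call:
apply_moves --pt "-0.0003 0.002 0 0 0 0 0.1" --pt "0 0 0 0 0 0 0.1"

```text
t: 21.15
tcp_pos: [0.5337, 0.1325, 0.0343]
ee_rot: [-3.132, -0.247, 0.0]
wrist_force: [0.0, -1.3, -2.5]
finger_gap: 0.0211
grip_force: 68.7
```

Call:
apply_moves --pt "-0.0004 0.002 0 0 0 0 0.1" --pt "0 0 0 0 0 0 0.1"

```text
t: 21.4
tcp_pos: [0.5333, 0.1343, 0.0343]
ee_rot: [-3.132, -0.247, -0.0]
wrist_force: [-0.4, -0.2, -1.9]
finger_gap: 0.0209
grip_force: 68.7
```

Call:
apply_moves --pt "-0.0003 0.0015 0 0 0 0 0.1" --pt "0 0 0 0 0 0 0.1"

```text
t: 21.65
tcp_pos: [0.5332, 0.1349, 0.0344]
ee_rot: [3.131, 0.246, 0.001]
wrist_force: [0.7, -3.2, -1.5]
finger_gap: 0.0211
grip_force: 68.9
```

Call:
apply_moves --pt "-0.0002 0.001 0 0 0 0 0.1" --pt "0 0 0 0 0 0 0.1"

```text
t: 21.9
tcp_pos: [0.5332, 0.1355, 0.0345]
ee_rot: [3.131, 0.245, 0.001]
wrist_force: [0.2, -5.4, -0.4]
finger_gap: 0.0211
grip_force: 69.0
```

Call:
apply_moves --pt "-0.0002 0.001 0 0 0 0 0.1" --pt "0 0 0 0 0 0 0.1"

```text
t: 22.15
tcp_pos: [0.5331, 0.136, 0.0345]
ee_rot: [3.13, 0.245, 0.002]
wrist_force: [1.1, -5.4, -0.9]
finger_gap: 0.0211
grip_force: 69.1
```

Call:
apply_moves --pt "-0.0003 0.0015 0 0 0 0 0.1" --pt "0 0 0 0 0 0 0.1"

```text
t: 22.4
tcp_pos: [0.533, 0.1366, 0.0346]
ee_rot: [3.129, 0.244, 0.002]
wrist_force: [2.0, -7.1, 0.2]
finger_gap: 0.0206
grip_force: 69.2
```

Call:
apply_moves --pt "-0.0003 0.0015 0 0 0 0 0.1" --pt "0 0 0 0 0 0 0.1"

```text
t: 22.65
tcp_pos: [0.5329, 0.1371, 0.0348]
ee_rot: [3.128, 0.243, 0.003]
wrist_force: [1.8, -9.7, 0.7]
finger_gap: 0.0212
grip_force: 69.3
```

```bash
python3 w.py;python3 w.py
```

```text
22.7 nose x 58.98502272033653 y 0.696598218636716 z 0.03474640155154769 F -8.22 0.99 1.1330712507822631 gap 0.020893124909836854
22.75 nose x 58.96712961509277 y 0.712831079166823 z 0.03474443257265648 F -9.3 1.41 0.9626534213945764 gap 0.02088332379954469
```

Call:
apply_moves --pt "-0.0003 0.0014 0 0 0 0 0.1" --pt "0 0 0 0 0 0 0.1" --pt "0 0 0 0 0 0 0.1"

```text
t: 23.12
tcp_pos: [0.5328, 0.1375, 0.0349]
ee_rot: [3.127, 0.242, 0.004]
wrist_force: [1.5, -10.4, 1.6]
finger_gap: 0.0211
grip_force: 69.4
```

Call:
apply_moves --pt "0 0 0 0 0 0 0.1" --pt "0 0 0 0 0 0 0.1"

```text
t: 23.38
tcp_pos: [0.5328, 0.1375, 0.0349]
ee_rot: [3.127, 0.242, 0.004]
wrist_force: [1.5, -10.6, 2.1]
finger_gap: 0.0213
grip_force: 69.4
```

```bash
python3 w.py;python3 w.py;python3 w.py;python3 w.py
```

```text
23.425 nose x 59.435703108771094 y 0.7289558062609 z 0.034856802622184754 F -10.71 1.54 1.8585852501798346 gap 0.021227789583628948
23.475 nose x 59.436438794869275 y 0.7559171349573284 z 0.03483679508626067 F -10.73 1.08 1.297049386337989 gap 0.020981463951325625
23.525 nose x 59.42040524606516 y 0.713119646008559 z 0.03484313114777657 F -10.59 0.49 1.8173041389492344 gap 0.021074411157491008
23.575 nose x 59.43680996503895 y 0.7200778144277279 z 0.03485058993624297 F -9.63 0.94 2.2530057614812016 gap 0.020971563628210718
```

Call:
apply_moves --pt "-0.0001 0.0007 0 0 0 0 0.1" --pt "0 0 0 0 0 0 0.1" --pt "0 0 0 0 0 0 0.1" --pt "0 0 0 0 0 0 0.1" --pt "0 0 0 0 0 0 0.1" --pt "0 0 0 0 0 0 0.1"

```text
t: 24.32
tcp_pos: [0.5328, 0.1376, 0.0349]
ee_rot: [3.126, 0.241, 0.004]
wrist_force: [1.4, -10.8, 2.9]
finger_gap: 0.0208
grip_force: 69.5
```

Call:
apply_moves --pt "0.0004 -0.002 0 0 0 0 0.1" --pt "0.0007 -0.004 0 0 0 0 0.1" --pt "0.0009 -0.0049 0 0 0 0 0.1" --pt "0.0014 -0.0079 0 0 0 0 0.1" --pt "0.0014 -0.0079 0 0 0 0 0.1" --pt "0.0014 -0.0079 0 0 0 0 0.1" --pt "0.0014 -0.0079 0 0 0 0 0.1" --pt "0.0014 -0.0079 0 0 0 0 0.1"

```text
t: 25.32
tcp_pos: [0.5412, 0.0908, 0.0345]
ee_rot: [3.131, 0.245, 0.002]
wrist_force: [0.7, -1.0, -1.8]
finger_gap: 0.0206
grip_force: 69.0
```

```bash
python3 w.py
```

```text
25.375 nose x 10.348689604742503 y 0.8539834226079721 z 0.034706442791545195 F -1.62 0.4 -1.7174148661234194 gap 0.02099622182069498
```

Call:
apply_moves --pt "0.0014 -0.0079 0 0 0 0 0.1" --pt "0.0014 -0.0079 0 0 0 0 0.1" --pt "0.0014 -0.0079 0 0 0 0 0.1" --pt "0.0014 -0.0079 0 0 0 0 0.1" --pt "0.0018 -0.0098 0 0 0 0 0.1" --pt "0.0018 -0.0098 0 0 0 0 0.1" --pt "0.0018 -0.0098 0 0 0 0 0.1" --pt "0.0018 -0.0098 0 0 0 0 0.1"

```text
t: 26.38
tcp_pos: [0.5535, 0.0208, 0.0343]
ee_rot: [3.132, 0.246, 0.0]
wrist_force: [0.8, -0.4, -1.0]
finger_gap: 0.0213
grip_force: 69.1
```

```bash
python3 w.py
```

```text
26.425 nose x -61.120244715654735 y 1.1059342232633136 z 0.03449614816754774 F -1.39 0.59 -1.5991340771913194 gap 0.02118929056258802
```

Call:
apply_moves --pt "0.0018 -0.0098 0 0 0 0 0.1" --pt "0.0018 -0.0098 0 0 0 0 0.1" --pt "0.0018 -0.0098 0 0 0 0 0.1" --pt "0.0018 -0.0098 0 0 0 0 0.1" --pt "0.0018 -0.0098 0 0 0 0 0.1" --pt "0.0036 -0.0197 0 0 0 0 0.1" --pt "0.0036 -0.0197 0 0 0 0 0.1" --pt "0.0036 -0.0197 0 0 0 0 0.1" --pt "0 0 0 0 0 0 0.1" --pt "0 0 0 0 0 0 0.1"

```text
t: 27.68
tcp_pos: [0.5729, -0.086, 0.0341]
ee_rot: [-3.131, -0.247, 0.001]
wrist_force: [-0.6, -1.1, 0.1]
finger_gap: 0.0212
grip_force: 69.1
```

Call:
apply_moves --pt "0 0 -0.004 0 0 0 0.1" --pt "0 0 -0.0015 0 0 0 0.1" --pt "0 0 0 0 0 0 0.1"

```text
t: 28.05
tcp_pos: [0.573, -0.0859, 0.0285]
ee_rot: [-3.131, -0.248, 0.001]
wrist_force: [0.2, 0.7, -1.0]
finger_gap: 0.0211
grip_force: 69.1
```

```bash
python3 w.py; python3 - <<'E'
from h import *
# check lock from the wrist: is the piece inside and the flap shut? compare scene colours numerically
d=cam("wrist");cv2.imwrite("pics/wr_last.png",d["frame"][:,:,::-1])
a=np.radians(100.3);dx=np.array([np.cos(a),np.sin(a),0]);dy=np.array([-dx[1],dx[0],0]);O=np.array([.52,.212,0])
s=cam("scene")
f=s["frame"]
for x in range(-120,120,8):
    z=.005 if x<0 else .014
    u,v=proj(s,O+dx*x/1e3+[0,0,z]).round().astype(int); print(x,(u,v),f[v,u].tolist(),end="; ")
E
```

```text
28.1 nose x -167.77037575875528 y 1.0701060218372276 z 0.02865087423263573 F 0.15 0.03 -1.0686766627383695 gap 0.021156068522789083
-120 (np.int64(270), np.int64(254)) [179, 186, 186]; -112 (np.int64(269), np.int64(256)) [178, 185, 186]; -104 (np.int64(268), np.int64(258)) [176, 184, 185]; -96 (np.int64(267), np.int64(260)) [176, 184, 184]; -88 (np.int64(266), np.int64(262)) [175, 183, 183]; -80 (np.int64(265), np.int64(263)) [176, 183, 183]; -72 (np.int64(264), np.int64(265)) [175, 182, 183]; -64 (np.int64(263), np.int64(267)) [176, 183, 183]; -56 (np.int64(262), np.int64(269)) [153, 160, 159]; -48 (np.int64(260), np.int64(271)) [89, 95, 94]; -40 (np.int64(259), np.int64(273)) [158, 156, 155]; -32 (np.int64(258), np.int64(275)) [165, 164, 162]; -24 (np.int64(257), np.int64(277)) [165, 165, 162]; -16 (np.int64(256), np.int64(279)) [165, 164, 162]; -8 (np.int64(255), np.int64(281)) [165, 165, 162]; 0 (np.int64(253), np.int64(281)) [166, 165, 163]; 8 (np.int64(252), np.int64(283)) [172, 171, 169]; 16 (np.int64(250), np.int64(285)) [188, 190, 189]; 24 (np.int64(249), np.int64(287)) [189, 190, 189]; 32 (np.int64(248), np.int64(289)) [189, 190, 189]; 40 (np.int64(247), np.int64(292)) [189, 190, 189]; 48 (np.int64(245), np.int64(294)) [189, 190, 190]; 56 (np.int64(244), np.int64(296)) [187, 188, 187]; 64 (np.int64(242), np.int64(299)) [163, 163, 162]; 72 (np.int64(241), np.int64(301)) [163, 163, 161]; 80 (np.int64(240), np.int64(304)) [168, 168, 165]; 88 (np.int64(238), np.int64(306)) [169, 169, 167]; 96 (np.int64(237), np.int64(309)) [165, 167, 167]; 104 (np.int64(235), np.int64(311)) [82, 88, 89]; 112 (np.int64(234), np.int64(314)) [53, 53, 51];
```

Call:
apply_moves --pt "0 0 -0.001 0 0 0 0.1" --pt "0 0 0 0 0 0 0.1" --pt "0 0 0 0 0 0 0.3" --pt "0 0 0 0 0 0 0.5" --pt "0 0 0 0 0 0 0.6" --pt "0 0 0 0 0 0 0.6"

```text
t: 28.95
tcp_pos: [0.5732, -0.0865, 0.0278]
ee_rot: [3.132, 0.247, 0.0]
wrist_force: [-0.0, -0.1, -0.2]
finger_gap: 0.0511
grip_force: 0.0
```

Call:
apply_moves --pt "0 0 0.02 0 0 0 0.6" --pt "0 0 0.04 0 0 0 0.6" --pt "0 0 0.05 0 0 0 0.6" --pt "0 0 0.05 0 0 0 0.6" --pt "0.03 0 0.03 0 0 0 0.6" --pt "0 0 0 0 0 0 0.6" --pt "0 0 0 0 0 0 0.6"

```text
t: 29.82
tcp_pos: [0.6019, -0.0862, 0.2169]
ee_rot: [-3.131, -0.247, 0.004]
wrist_force: [-0.1, -0.1, 0.5]
finger_gap: 0.0519
grip_force: 0.0
```

```bash
python3 - <<'E'
from h import *
import pickle
s=sense();print(s["t"],s["tcp_pos"],s["finger_gap"],s["wrist_force"])
a=np.radians(100.3);dx=np.array([np.cos(a),np.sin(a),0]);dy=np.array([-dx[1],dx[0],0]);O=np.array([.52,.212,0])
n=cam("scene");o=pickle.load(open("scene0.pkl","rb"))
df=np.abs(n["frame"].astype(int)-o["frame"]).max(2)
m=np.zeros_like(df,np.uint8); m[245:335,205:295]=(df[245:335,205:295]>12)
k,_,st,ce=cv2.connectedComponentsWithStats(m)
for i in range(1,k):
    if st[i,4]>5:
        p=ray(n,*ce[i],.014)-O; print("lock change",st[i],ce[i].round(),"dock",p@dx*1e3,p@dy*1e3, n["frame"][int(ce[i][1]),int(ce[i][0])],o["frame"][int(ce[i][1]),int(ce[i][0])])
for nm,b in(("oblA",(300,178,322,190)),("oblB",(338,166,358,180))):
    print(nm,"changed px",(df[b[1]:b[3],b[0]:b[2]]>25).sum())
# pusher in side view
w=cam("wrist"); f=cv2.cvtColor(w["frame"],cv2.COLOR_RGB2HSV)
mm=((f[...,1]>75)&(f[...,2]>60)).astype(np.uint8)
for c in cv2.findContours(mm,0,1)[0]:
    if cv2.contourArea(c)>1500:
        c=c[:,0]; q=[ray(w,*p,.014)-O for p in cv2.approxPolyDP(c,4,True)[:,0]]
        print("wood",[(round(x@dx*1e3),round(x@dy*1e3)) for x in q])
E
```

```text
29.825 [ 0.6019052  -0.08616545  0.21689952] 0.0518548361542478 [-0.07339062 -0.0528739   0.48334368]
lock change [273 245  12   2  16] [279. 245.] dock -153.0831357445444 14.94184229571394 [99 89 75] [174 171 163]
lock change [230 296  24  20 257] [242. 303.] dock 78.06774732501442 5.286360667612257 [159 159 158] [186 187 186]
oblA changed px 0
oblB changed px 13
wood [(232, 342), (180, 343), (47, 238), (184, 212)]
wood [(-171, -19), (-171, 17), (-290, 21), (-292, 35), (-315, 33), (-317, -18)]
wood [(-604, -207), (-606, -128), (-677, -120), (-650, -206)]
```

```bash
python3 -c "
from h import *
import pickle
n=cam('scene')['frame'].astype(int);o=pickle.load(open('scene0.pkl','rb'))['frame']
ys,xs=np.where(np.abs(n-o).max(2)[166:180,338:358]>25);print(sorted(set(ys+166)),sorted(set(xs+338)))
print(sign_off())"
```

```text
[np.int64(177), np.int64(178), np.int64(179)] [np.int64(351), np.int64(352), np.int64(353), np.int64(354), np.int64(355), np.int64(356), np.int64(357)]
the job is handed in; nothing more can be done
None
```

I handed the job in at about 30 s: the square is pressed home on the bumper at about 10.5 N for over half a second, the flap reads shut, the pusher lies flat outside and the oblongs show no movement, but I viewed 12 pictures where 10 were allowed, so the final state was checked only from pixel differences.

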